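Clamp a round blank with the trigger clamp

ROBOT

A 6-joint arm with a two-finger parallel gripper is mounted at the origin on the work surface; the furniture and walls round the work are solid. World frame = base frame: x ahead of the robot, y to its left, z up, the work surface at z = 0. Lengths are in m, angles in rad, forces in N, time in s.
With the tool pointing down it reaches from about 0.35 to 0.875 m from the base axis. Payload 4.2 kg.
Tool frame: the origin (TCP) lies at the very end of the fingers, on their centre line; the grasp point (between the pads) lies grasp_offset behind it (grasp_offset is the distance from the TCP to the grasp point, in m); z points along the fingers, y is the line along which they close (so a half turn about z gives the same grasp; the last joint's range is limited). The gripper opens to 87 mm and grips with 3 to 60 N. Pads are 19 mm wide; open, the fingers measure 117 mm over their backs; the gripper's body (75 mm by 190 mm) begins 51 mm behind the grasp point.
Start: joints at [-1.034, 0.385, 0.008, 0, -1.194, -0.259], TCP at [0.171, -0.601, 0.223] pointing down, gripper open.
Joint ranges: [-3.14, 3.14], [-1.21, 2.06], [-1.07, 1.41], [-3.16, 2.05], [-2.99, -0.16], [-3.1, 3.1]. Speed limits (rad/s): [2.79, 2.79, 3.14, 3.14, 3.14, 3.14].

INTERFACE

Orientations are given as a 3x3 rotation matrix whose columns are the frame's x, y, z axes.
In Python, from rig import state, grab_frame, camera_info, sign_off, grasp_offset gives the robot as it stands.
- The arm moves only by the tool carry_out, never from a script. Its argument "series" is a list that holds one entry, the list of rows, each a list of 5 numbers: the gripper command: -1 is fully open, 1 is shut, values between are in proportion, then the shift along the tool's x, y, z in m, then the turn about the tool's z in rad. In form: [[[gripper, x, y, z, roll], ...]]. A call has 1 to 12 rows; each row shifts and turns the commanded pose from where the row before left it, along the tool's axes as they then stand; what a row does not reach is not made up. A row lasts 1/12 s, in which the tool goes at most 41.7 mm and 7.16 degrees, less where a joint would pass 70% of its speed; a pose out of reach is approached as far as the arm can. A call is refused whole if a number of a shift passes 0.0417 or a number of a turn 0.125, either way. A call with a gripper value outside its range is refused whole. The fingers move at their own pace and stop on an object; "newtons" is the grip in N (left out, the last holds). Time passes only in rows, so rows that do not move let the fingers close. It gives the time, the measured TCP pose, the force, the opening and the grip force at its end, in the units of the state.
- state(): the state, without advancing time (a new reading comes with each control period).
- grab_frame(name): name is "side" or "top" or "wrist"; returns the picture (420x560x3 uint8, red, green, blue); there is no depth.
- camera_info(name): a dict with "K" (3x3 intrinsics, pixels), "T" (4x4, takes a point from camera to world coordinates). Camera axes: x right, y down, z forward; pixel columns grow to the right and rows downward; lengths in m; the calibration is good to about 2 mm. A picture is of the moment at which its call begins: read the wrist's pose just before it. camera_info takes no time and is no camera call; for the wrist camera it gives the pose at the moment of the call.
- sign_off(): hands the job in; it is judged then, once.
The state is a dict: "time": time; "qpos": joint angles; "joint_velocities": joint speeds; "joint_efforts": joint torques, N m; "tool_pos": TCP position; "tool_rot": TCP orientation; "ft_force": force on the tool from outside, world axes, zero at the start; "moment": the same for the moment, N m; "grip_width": opening from 0.0 (shut) to 1.0 (fully open); "grip_force": force on a finger pad.
Only numpy, scipy, OpenCV 4.12 (cv2) and the standard library are available. Lean on these libraries where they do the work, as an engineer would, in place of code of your own. Each camera call takes 0.05 s, during which the arm holds its last target. There are 200 camera calls.

TASK

Lay the loose round wooden blank in the vee bed of the red trigger clamp, between the end stop and the rubber pad, and let go of it. Then squeeze the trigger towards the grip and let it spring back, stroke by stroke, until the pad holds the blank firmly against the end stop; go by the feel of the trigger and stop once it has gone stiff and no longer comes right home, because squeezing it hard bruises the wood. Leave the trigger fully let go, and do not disturb the sanding block, the chuck key or the marking gauge.

Things in the scene. Friction and masses are not known exactly. Their poses are not given: they have to be found in the camera images.
- clamp: Red trigger clamp on a plywood board 130 x 345 x 18 mm, fixed to the bench. Origin: on the bench under the clamp's axis; z up; the bar pushes towards its -y. Sizes in this frame, mm: red body y 10 to 114, x +-20, top z 123; bar at z 60, its tail sticks out behind to y 175. The black brake knob on its -x side (y 98, z 60, out to x -36) is set and needs no touching.
- bed_mid (a point): Middle of the blank's place on the clamp's axis (clamp x 0, y -100, z 60 mm); axes as the clamp's. The pale wooden vee bed under it runs from clamp y -156 to -16 mm, along y: 45 degree flanks whose upper edges lie at x +-19, z 47 mm; the bed is at most 45 mm wide above z 27 and 60 mm at its foot. It centres the blank on x 0, z 60 mm.
- end_stop: Upright wooden stop at the -y end of the bed, 62 mm wide, top at z 90 mm. Origin: foot of its working face, on the board at clamp y -158, z 18 mm; the face looks to the clamp's +y.
- pad: Black domed rubber pad, 31 mm diameter, on the front end of the bar. Origin: crown of its face (z 60 mm), which looks to the clamp's -y. At the start stop and pad leave 13 to 26 mm more room than the blank is long. It gives about 1 mm for each 10 N of clamping. Each full stroke brings it 4.5 mm nearer the stop until it is tight, then it stays where it is.
- trigger (a joint): Angle (rad) of the sprung trigger: 0 let go, 0.34 fully squeezed (against the grip). Hinge at clamp y 40, z 104 mm; the upper end swings to the grip (+y). Let it go fully between strokes. While the pad is free 10 N squeezes it right home. Once the pad is tight it stalls near 0.27 at 13 N. Squeezing with 13 to 20 N clamps firmly; over 28 N bruises the blank.
- trigger_face (a point): Point on the front (-y) of the round black finger rest of the trigger, where a finger bears, 62 mm above its hinge, clamp z 166 mm. The trigger is 22 mm wide (x), its top at z 185 mm. The point moves about 21 mm to the grip in a full squeeze.
- squeeze (a point): Fixed point at clamp x 0, y 59, z 166 mm, axes as the clamp's. The fixed red pistol grip behind the trigger spans x +-14, y 56 to 78, top z 188 mm. From this point the grip's back is 19 mm to +y and the trigger's front 38 mm to -y when let go, 17 mm when fully squeezed, so a gripper centred here and closing along y squeezes it.
- blank: Loose round blank of brown banded wood, 45 mm diameter, 100 mm long, 0.18 kg, lying on the bench; its axis is its own y. The origin is on its curved side, half way along.
- blank_mid (a point): Centre of the blank, on its axis half way along; axes as the blank's. 22.5 mm above what it lies on; 60 mm above the bench when in the vee.
- sanding_block: Bystander: cork sanding block, 60 x 104 x 32 mm. Origin: centre of its underside.
- chuck_key: Bystander: black drill chuck key, 85 x 72 x 18 mm. Origin: centre of its underside.
- gauge: Bystander: wooden marking gauge, 56 x 190 x 59 mm, long along its y. Origin: centre of its underside.

How it is judged:
On the way, in this order (a step that is already met when the one before it is completed fails the run):
1. the blank lies along the vee bed between the stop and the pad, let go (x of blank_mid in the frame of clamp between -0.004 and 0.004 m and z of blank_mid in the frame of clamp between 0.055 and 0.064 m and angle between the y axis of blank_mid and the y axis of clamp, either way round below 0.06 rad and contact force between blank and the fingers below 0.1 N), for 0.2 s.
2. the pad holds the blank against the end stop (x of blank_mid in the frame of clamp between -0.004 and 0.004 m and z of blank_mid in the frame of clamp between 0.055 and 0.064 m and angle between the y axis of blank_mid and the y axis of clamp, either way round below 0.06 rad and contact force between pad and blank above 6 N and contact force between end_stop and blank above 5 N), for 0.2 s.
At the end, for the whole second after the job is handed in: The blank lies along the vee (within 4 mm sideways, 5 mm in height, 0.06 rad), pressed with more than 6 N by the pad and more than 5 N against the end stop, at rest, and the trigger has sprung back (under 0.04 rad) (all of step 2 and value of joint trigger below 0.04 rad and linear speed of blank below 0.01 m/s); the robot touches nothing.
It fails at once if the wood is bruised: the pad presses it with more than 24 N (contact force between pad and blank above 24 N).
It fails at once if the sanding block is moved by more than 3 cm (distance of sanding_block from where it was at the start of the episode above 0.03 m).
It fails at once if the chuck key is moved by more than 3 cm (distance of chuck_key from where it was at the start of the episode above 0.03 m).
It fails at once if the marking gauge is moved by more than 3 cm (distance of gauge from where it was at the start of the episode above 0.03 m).
It also fails if it takes over 72 s, if anything falls off the work surface, if the arm or the gripper's body presses on something with over 40 N, if the wrist force passes 120 N, or if a joint passes its speed limit or range.

## Working session

There is one attempt and no reset: what is moved stays moved. The work goes in short steps, Python scripts to look and compute and a tool call to move; the robot and the scene stay as the last step left them, time stands still between calls to the robot, and variables do not carry over. Pictures are saved under pics/ and viewed, at most 10 in all, crops included, and the job is handed in when it is done.

Besides the shell and the picture viewer there is one more tool, called after "Request:" as name(argument=value, ...), one argument or row to a line, values as JSON. carry_out: Moves the arm, as the interface text tells. Its arguments: {"type":"object","properties":{"series":{"type":"array"},"newtons":{"type":"number"}},"required":["series"]}

```bash
mkdir -p pics; python3 - <<'E'
from rig import *
import cv2,numpy as np
print(state(),grasp_offset)
for n in ("top","side"):
    f=grab_frame(n); cv2.imwrite(f"pics/{n}0.png",f[:,:,::-1]); np.save(f"pics/{n}0.npy",f)
    c=camera_info(n); print(n,np.round(c["K"],1).tolist(),np.round(c["T"],3).tolist())
E
```

```text
{'time': 0.0, 'qpos': array([-1.03442222e+00,  3.85577168e-01,  6.62987378e-03, -5.04609634e-04,
       -1.19401106e+00, -2.58599283e-01]), 'joint_velocities': array([-7.38357405e-04, -4.91220145e-04,  2.11142831e-03, -1.32446383e-03,
        1.31882002e-03, -7.56456224e-05]), 'joint_efforts': array([-2.04835965e-05, -3.90665281e+01,  1.87401474e+01,  4.22007456e+00,
        1.08029565e-02, -1.98030239e-04]), 'tool_pos': array([ 0.17123763, -0.60045566,  0.22144792]), 'tool_rot': array([[-9.61718999e-01, -2.74036631e-01, -7.01500978e-04],
       [-2.74037511e-01,  9.61716715e-01,  2.09814503e-03],
       [ 9.96766225e-05,  2.21006352e-03, -9.99997553e-01]]), 'ft_force': array([ 0.45440352, -0.04265824, -0.70932603]), 'moment': array([-0.00619697,  0.07370962, -0.02960594]), 'grip_force': 0.0, 'grip_width': 0.9998773068413281} 0.0187
top [[443.1, 0.0, 279.6], [0.0, 443.1, 206.1], [0.0, 0.0, 1.0]] [[-0.002, -0.998, 0.064, 0.301], [-1.0, 0.002, -0.007, 0.015], [0.007, -0.064, -0.998, 1.264], [0.0, 0.0, 0.0, 1.0]]
side [[474.2, 0.0, 279.9], [0.0, 474.2, 209.9], [0.0, 0.0, 1.0]] [[0.306, -0.684, 0.663, -0.538], [-0.952, -0.217, 0.216, -0.304], [-0.004, -0.697, -0.717, 1.121], [0.0, 0.0, 0.0, 1.0]]
```

View pics/top0.png

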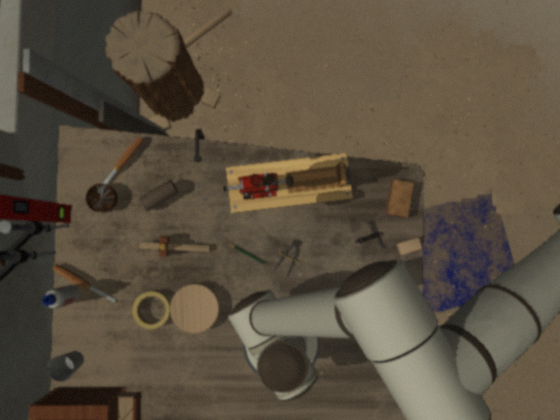

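View pics/side0.png

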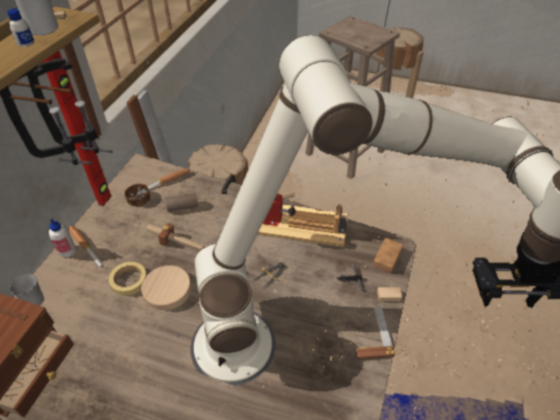

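```bash
cat > h.py <<'E'
import numpy as np,cv2
from rig import *
def ray(n,uv,z,c=None):
    c=c or camera_info(n);d=c["T"][:3,:3]@np.linalg.inv(c["K"])@[uv[0],uv[1],1.];o=c["T"][:3,3]
    return o+d*(z-o[2])/d[2]
E
python3 - <<'E'
from h import *
f=np.load("pics/top0.npy")[:,:,::-1]
a=cv2.resize(f[145:220,130:360],None,fx=3.4,fy=3.4,interpolation=cv2.INTER_CUBIC)
s=np.load("pics/side0.npy")[:,:,::-1]
b=cv2.resize(s[175:260,150:365],None,fx=3.64,fy=3.64,interpolation=cv2.INTER_CUBIC)
b=b[:,:a.shape[1]]
v=np.vstack([a[:,:b.shape[1]],b]);v=cv2.convertScaleAbs(v,alpha=1.5);print(v.shape,a.shape)
cv2.imwrite("pics/z1.png",v)
for uv,z in (((160,193),.02),((290,183),.018),((175,246),.02),((402,197),.03),((370,235),.01)): print(ray("top",uv,z))
E
```

```text
(564, 782, 3) (255, 782, 3)
[0.41837841 0.34259421 0.02      ]
[ 0.44645669 -0.02339527  0.018     ]
[0.26971506 0.29853113 0.02      ]
[ 0.40526808 -0.33656841  0.03      ]
[ 0.29923681 -0.24945053  0.01      ]
```

View pics/z1.png

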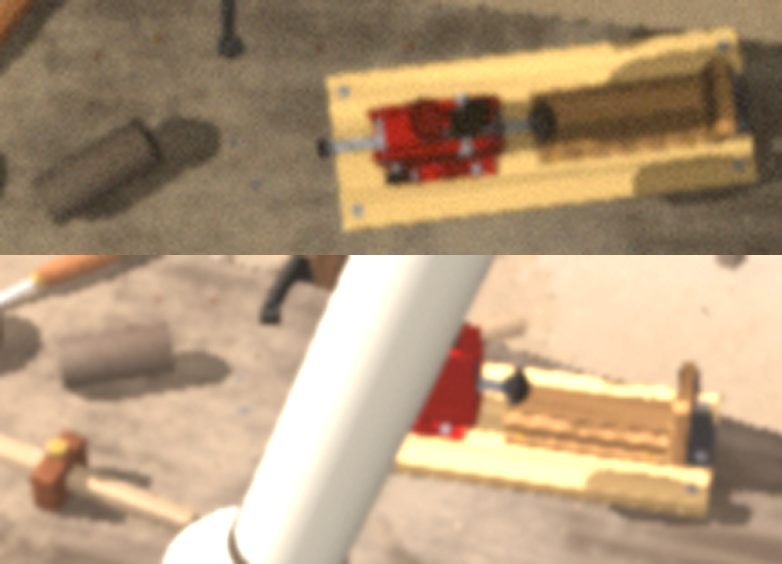

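```bash
python3 - <<'E'
from h import *
c=lambda p:(p[0]/3.4+130-.35,p[1]/3.4+145-.35)
P=[ray("top",c(p),.018) for p in ((328,76),(737,28),(755,182),(345,232))]
P=np.array(P);print(P.round(4),np.linalg.norm(P-np.roll(P,-1,0),axis=1).round(3))
print("mid-",((P[1]+P[2])/2).round(4),"mid+",((P[0]+P[3])/2).round(4))
d=(P[0]+P[3]-P[1]-P[2]);print("yaw of clamp y from world y (deg)",np.degrees(np.arctan2(-d[0],d[1])))
for n,p,z in (("tail",(322,148),.06),("padfront",(553,118),.06),("blank a",(48,190),.022),("blank b",(142,138),.022)): print(n,ray("top",c(p),z).round(4))
E
```

```text
[[ 0.4922  0.1574  0.018 ]
 [ 0.5323 -0.1841  0.018 ]
 [ 0.4031 -0.1976  0.018 ]
 [ 0.3621  0.1426  0.018 ]] [0.344 0.13  0.343 0.131]
mid- [ 0.4677 -0.1909  0.018 ] mid+ [0.4272 0.15   0.018 ]
yaw of clamp y from world y (deg) 6.787707209989893
tail [0.4276 0.1571 0.06  ]
padfront [ 0.4516 -0.0284  0.06  ]
blank a [0.397  0.3872 0.022 ]
blank b [0.4401 0.3104 0.022 ]
```

Request:
carry_out(
  series=[
    [[-1, -0.0175, 0.0188, -0.0075, 0], [-1, -0.0175, 0.0188, -0.0075, 0], [-1, -0.0175, 0.0188, -0.0075, 0], [-1, -0.0175, 0.0188, -0.0075, 0], [-1, -0.0175, 0.0188, -0.0075, 0], [-1, -0.0175, 0.0188, -0.0075, 0], [-1, -0.0175, 0.0188, -0.0075, 0], [-1, -0.0175, 0.0188, -0.0075, 0], [-1, -0.0175, 0.0188, -0.0075, 0], [-1, -0.0175, 0.0188, -0.0075, 0], [-1, -0.0175, 0.0188, -0.0075, 0], [-1, -0.0175, 0.0188, -0.0075, 0]],
  ],
)

```text
time: 1.1
tool_pos: [0.3116, -0.3251, 0.3126]
tool_rot: [[-0.962, -0.274, -0.0], [-0.274, 0.962, 0.001], [0.0, 0.001, -1.0]]
ft_force: [0.0, -0.3, 0.2]
grip_width: 1.004
grip_force: 0.0
```

Request:
carry_out(
  series=[
    [[-1, -0.0175, 0.0188, -0.0075, 0], [-1, -0.0175, 0.0188, -0.0075, 0], [-1, -0.0175, 0.0188, -0.0075, 0], [-1, -0.0175, 0.0188, -0.0075, 0], [-1, -0.0175, 0.0188, -0.0075, 0], [-1, -0.0175, 0.0188, -0.0075, 0], [-1, -0.0175, 0.0188, -0.0075, 0], [-1, -0.0175, 0.0188, -0.0075, 0], [-1, -0.0175, 0.0188, -0.0075, 0], [-1, -0.0175, 0.0188, -0.0075, 0], [-1, -0.0175, 0.0188, -0.0075, 0], [-1, 0, 0, 0, 0]],
  ],
)

```text
time: 2.1
tool_pos: [0.4418, -0.0721, 0.3956]
tool_rot: [[-0.961, -0.278, 0.002], [-0.278, 0.961, 0.001], [-0.002, 0.0, -1.0]]
ft_force: [0.2, -0.2, 0.7]
grip_width: 1.0
grip_force: 0.0
```

```bash
python3 - <<'E'
from h import *
s=state();c=camera_info("wrist");f=grab_frame("wrist");np.save("pics/w1.npy",f);np.save("pics/w1c.npy",c,allow_pickle=True)
print(s["tool_pos"],s["tool_rot"].round(3).tolist(),c["K"].round(1).tolist(),c["T"].round(3).tolist())
cv2.imwrite("pics/w1.png",cv2.convertScaleAbs(f[:,:,::-1],alpha=1.3))
E
```

```text
[ 0.44177112 -0.0721214   0.39558147] [[-0.961, -0.278, 0.002], [-0.278, 0.961, 0.001], [-0.002, 0.0, -1.0]] [[365.3, 0.0, 284.4], [0.0, 365.3, 203.9], [0.0, 0.0, 1.0]] [[-0.278, 0.92, 0.276, 0.366], [0.96, 0.267, 0.08, -0.094], [-0.0, 0.287, -0.958, 0.558], [0.0, 0.0, 0.0, 1.0]]
```

View pics/w1.png

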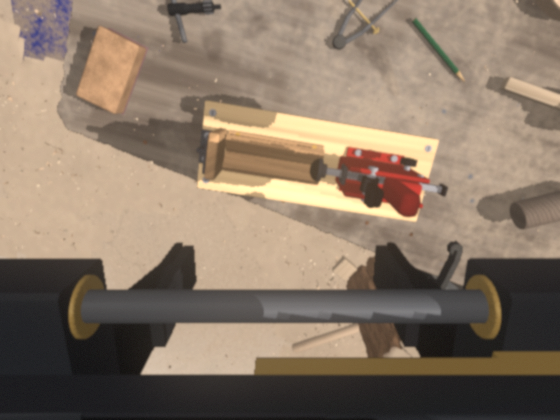

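```bash
python3 - <<'E'
from h import *
f=np.load("pics/w1.npy");c=np.load("pics/w1c.npy",allow_pickle=True).item()
h=cv2.cvtColor(f,cv2.COLOR_RGB2HSV)
m=cv2.inRange(h,(15,70,120),(32,255,255));m[240:]=0
m=cv2.morphologyEx(m,cv2.MORPH_OPEN,np.ones((3,3)))
ct=max(cv2.findContours(m,0,2)[0],key=cv2.contourArea)
W=np.array([ray("w",p[0],.018,c)[:2] for p in cv2.convexHull(ct)])
r=cv2.minAreaRect((W*1000).astype(np.float32));print(r)
v=cv2.resize(f[90:235,185:460,::-1],None,fx=2.9,fy=2.9,interpolation=cv2.INTER_CUBIC)
cv2.imwrite("pics/z2.png",cv2.convertScaleAbs(v,alpha=1.4));print(v.shape)
E
```

```text
((416.3480224609375, -25.582626342773438), (68.13858032226562, 345.9070129394531), 6.785800933837891)
(420, 798, 3)
```

View pics/z2.png

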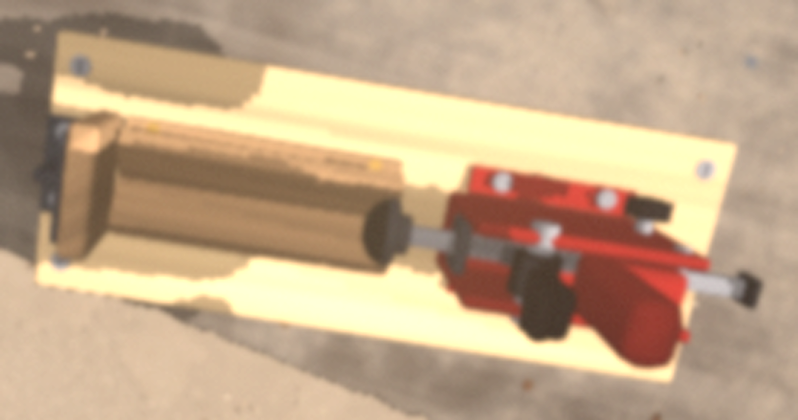

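```bash
python3 - <<'E'
from h import *
c=np.load("pics/w1c.npy",allow_pickle=True).item()
R=lambda p,z:ray("w",(p[0]/2.9+185-.33,p[1]/2.9+90-.33),z,c)
P=np.array([R(p,.018) for p in ((60,32),(735,146),(670,380),(38,285))]);print(P.round(4),np.linalg.norm(P-np.roll(P,-1,0),axis=1).round(3))
d=(P[1]+P[2]-P[0]-P[3]);print(np.degrees(np.arctan2(-d[0],d[1])))
o=np.array([.4272,.150]);u=np.array([-.1182,.993]);n=np.array([.993,.1182])
fr=lambda w:(((w[:2]-o)@n).round(4),((w[:2]-o)@u+.168).round(4))
for a,p,z in (("tail",(760,290),.06),("padcrown",(364,232),.06),("stop top",(100,118),.09),("stop top",(78,258),.09),("stopfoot",(113,175),.05),("grip top back",(685,335),.188),("grip top mid",(650,330),.188),("trig",(545,320),.18),("bed end",(400,165),.047),("body front",(445,200),.123),("m-",None,0),("m+",None,0)):
    w=R(p,z) if p else ((P[0]+P[3])/2 if a=="m-" else (P[1]+P[2])/2)
    print(a,w.round(4),fr(w))
E
```

```text
[[ 0.4058 -0.1998  0.018 ]
 [ 0.365   0.1402  0.018 ]
 [ 0.4909  0.1559  0.018 ]
 [ 0.5341 -0.1829  0.018 ]] [0.342 0.127 0.342 0.129]
7.057099124721652
tail [0.426 0.161 0.06 ] (np.float64(0.0001), np.float64(0.179))
padcrown [ 0.4522 -0.0321  0.06  ] (np.float64(0.0033), np.float64(-0.0158))
stop top [ 0.4309 -0.1611  0.09  ] (np.float64(-0.0331), np.float64(-0.1414))
stop top [ 0.4944 -0.1564  0.09  ] (np.float64(0.0305), np.float64(-0.1442))
stopfoot [ 0.461  -0.1547  0.05  ] (np.float64(-0.0025), np.float64(-0.1385))
grip top back [0.434  0.0759 0.188 ] (np.float64(-0.002), np.float64(0.0936))
grip top mid [0.4357 0.0629 0.188 ] (np.float64(-0.0018), np.float64(0.0805))
trig [0.4445 0.0274 0.18  ] (np.float64(0.0027), np.float64(0.0443))
bed end [ 0.4184 -0.0236  0.047 ] (np.float64(-0.0293), np.float64(-0.0033))
body front [ 0.4192 -0.0118  0.123 ] (np.float64(-0.0271), np.float64(0.0083))
m- [ 0.47   -0.1914  0.018 ] (np.float64(0.0021), np.float64(-0.176))
m+ [0.428  0.1481 0.018 ] (np.float64(0.0005), np.float64(0.166))
```

Request:
carry_out(
  series=[
    [[-1, 0, 0, 0, 0.122], [-1, 0, 0, 0, 0.122], [-1, 0, 0, 0, 0.122], [-1, 0, 0, 0, 0.122], [-1, 0, 0, 0, 0.122], [-1, 0, 0, 0, 0.122], [-1, 0, 0, 0, 0.122], [-1, 0, 0, 0, 0.122], [-1, 0, 0, 0, 0.122], [-1, 0, 0, 0, 0.122], [-1, 0, 0, 0, 0.122], [-1, 0, 0, 0, 0]],
  ],
)

```text
time: 3.15
tool_pos: [0.4392, -0.0755, 0.3945]
tool_rot: [[-0.483, 0.876, -0.001], [0.876, 0.483, -0.0], [0.001, -0.001, -1.0]]
ft_force: [-1.1, -0.1, 0.5]
grip_width: 1.001
grip_force: 0.0
```

Request:
carry_out(
  series=[
    [[-1, 0.032, 0.0155, 0.016, 0], [-1, 0.032, 0.0155, 0.016, 0], [-1, 0.032, 0.0155, 0.016, 0], [-1, 0.032, 0.0155, 0.016, 0], [-1, 0.032, 0.0155, 0.016, 0], [-1, 0.032, 0.0155, 0.016, 0], [-1, 0.032, 0.0155, 0.016, 0], [-1, 0.032, 0.0155, 0.016, 0], [-1, 0.032, 0.0155, 0.016, 0], [-1, 0.032, 0.0155, 0.016, 0], [-1, 0.032, 0.0155, 0.016, 0], [-1, 0.026, 0.0125, 0.014, 0]],
  ],
)

```text
time: 4.15
tool_pos: [0.4569, 0.2429, 0.2104]
tool_rot: [[-0.619, 0.781, -0.086], [0.769, 0.625, 0.135], [0.159, 0.018, -0.987]]
ft_force: [0.6, 0.4, -0.1]
grip_width: 1.003
grip_force: 0.0
```

Request:
carry_out(
  series=[
    [[-1, 0, 0, 0, 0], [-1, 0, 0, 0, 0], [-1, 0, 0, 0, 0]],
  ],
)

```text
time: 4.4
tool_pos: [0.4573, 0.2415, 0.2121]
tool_rot: [[-0.618, 0.782, -0.084], [0.771, 0.623, 0.134], [0.157, 0.019, -0.987]]
ft_force: [0.4, 0.2, 0.4]
grip_width: 1.0
grip_force: 0.0
```

```bash
python3 - <<'E'
from h import *
s=state();c=camera_info("wrist");f=grab_frame("wrist");np.save("pics/w2.npy",f);np.save("pics/w2c.npy",c,allow_pickle=True)
print(s["tool_pos"],s["tool_rot"].round(3).tolist(),c["T"].round(3).tolist())
cv2.imwrite("pics/w2.png",cv2.convertScaleAbs(f[:,:,::-1],alpha=1.3))
E
```

```text
[0.45727159 0.24152187 0.21211133] [[-0.618, 0.782, -0.084], [0.771, 0.623, 0.134], [0.157, 0.019, -0.987]] [[0.782, 0.616, 0.096, 0.422], [0.623, -0.777, -0.091, 0.28], [0.019, 0.131, -0.991, 0.385], [0.0, 0.0, 0.0, 1.0]]
```

View pics/w2.png

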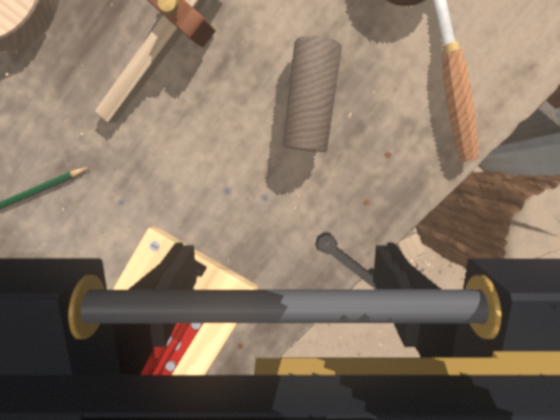

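```bash
python3 - <<'E'
from h import *
print(state()["qpos"].round(3))
f=np.load("pics/w2.npy");c=np.load("pics/w2c.npy",allow_pickle=True).item()
R=lambda p,z:ray("w",p,z,c)
# silhouette: ends of side edges at axis height .0225, sides
P=np.array([R(p,.0225) for p in ((299,40),(340,45),(326,151),(285,148))]);print(P.round(4),np.linalg.norm(P-np.roll(P,-1,0),axis=1).round(3))
m=P.mean(0);d=P[0]+P[1]-P[2]-P[3];print(m,np.degrees(np.arctan2(d[1],d[0])))
E
```

```text
[ 0.699  0.222 -0.197 -0.174 -1.135 -3.095]
[[0.371  0.3775 0.0225]
 [0.4042 0.3984 0.0225]
 [0.4571 0.3132 0.0225]
 [0.4237 0.2903 0.0225]] [0.039 0.1   0.04  0.102]
[0.41400316 0.34483975 0.0225    ] 121.4558545385919
```

Request:
carry_out(
  series=[
    [[-1, 0, 0, 0, -0.122], [-1, 0, 0, 0, -0.122], [-1, 0, 0, 0, -0.122], [-1, 0, 0, 0, -0.122], [-1, 0, 0, 0, -0.122], [-1, 0, 0, 0, -0.122], [-1, 0, 0, 0, -0.122], [-1, 0, 0, 0, -0.122], [-1, 0, 0, 0, -0.122], [-1, 0, 0, 0, -0.122], [-1, 0, 0, 0, -0.122], [-1, 0, 0, 0, -0.122]],
  ],
)

```text
time: 5.45
tool_pos: [0.4575, 0.2413, 0.213]
tool_rot: [[-0.841, -0.535, -0.082], [-0.541, 0.83, 0.136], [-0.005, 0.159, -0.987]]
ft_force: [0.1, -0.7, -0.3]
grip_width: 1.003
grip_force: 0.0
```

Request:
carry_out(
  series=[
    [[-1, 0, 0, 0, -0.122], [-1, 0, 0, 0, -0.122], [-1, 0, 0, 0, -0.122], [-1, 0, 0, 0, -0.122], [-1, 0, 0, 0, -0.122], [-1, 0, 0, 0, -0.122], [-1, 0, 0, 0, -0.122], [-1, 0, 0, 0, -0.122], [-1, 0, 0, 0, -0.122], [-1, 0, 0, 0, -0.122], [-1, 0, 0, 0, -0.122], [-1, 0, 0, 0, -0.122]],
  ],
)

```text
time: 6.45
tool_pos: [0.4575, 0.2413, 0.213]
tool_rot: [[0.442, -0.893, -0.082], [-0.883, -0.449, 0.136], [-0.158, 0.012, -0.987]]
ft_force: [0.0, 0.2, 0.2]
grip_width: 0.999
grip_force: 0.0
```

Request:
carry_out(
  series=[
    [[-1, 0, 0, 0, 0], [-1, 0, 0, 0, 0]],
  ],
)

```text
time: 6.62
tool_pos: [0.4574, 0.2416, 0.2128]
tool_rot: [[0.434, -0.897, -0.082], [-0.887, -0.441, 0.136], [-0.158, 0.014, -0.987]]
ft_force: [1.1, -0.6, 0.1]
grip_width: 1.003
grip_force: 0.0
```

```bash
python3 - <<'E'
from h import *
s=state();print(s["qpos"].round(3),s["tool_pos"],s["tool_rot"].round(3).tolist())
E
```

```text
[ 0.699  0.221 -0.197 -0.174 -1.134 -0.171] [0.45736295 0.24161839 0.21275803] [[0.434, -0.897, -0.082], [-0.887, -0.441, 0.136], [-0.158, 0.014, -0.987]]
```

```bash
cat >> h.py <<'E'
def plan(pts,yaw_roll=0,max=.03):
    s=state();R=s["tool_rot"];p=s["tool_pos"]
    c,q=np.cos(yaw_roll),np.sin(yaw_roll);R=R@np.array([[c,-q,0],[q,c,0],[0,0,1]])
    for t in pts:
        d=R.T@(np.array(t)-p);k=int(np.ceil(np.linalg.norm(d)/max));print(k,"rows of",(d/k).round(4).tolist());p=np.array(t)
E
python3 -c "
from h import *
plan([(.413,.3477,.11),(.413,.3477,.010)],-.084)"
```

```text
6 rows of [-0.016, -0.0028, 0.0199]
4 rows of [0.004, -0.0, 0.0247]
```

Request:
carry_out(
  series=[
    [[-1, 0, 0, 0, -0.084], [-1, -0.016, -0.0028, 0.0199, 0], [-1, -0.016, -0.0028, 0.0199, 0], [-1, -0.016, -0.0028, 0.0199, 0], [-1, -0.016, -0.0028, 0.0199, 0], [-1, -0.016, -0.0028, 0.0199, 0], [-1, -0.016, -0.0028, 0.0199, 0], [-1, 0, 0, 0, 0], [-1, 0, 0, 0, 0]],
  ],
)

```text
time: 7.37
tool_pos: [0.4121, 0.3482, 0.1087]
tool_rot: [[0.51, -0.856, -0.085], [-0.846, -0.517, 0.133], [-0.158, 0.004, -0.987]]
ft_force: [0.9, -0.2, 1.0]
grip_width: 0.999
grip_force: 0.0
```

```bash
python3 - <<'E'
from h import *
s=state();print(s["tool_pos"],s["tool_rot"].round(3).tolist())
plan([(.413,.3477,.010)])
c=camera_info("wrist");f=grab_frame("wrist")
for p in ((.4145,.3452,.0225),(.4145-.0258,.3452+.0428,.0225),(.4145+.0258,.3452-.0428,.0225)):
    q=np.linalg.inv(c["T"])@[*p,1];q=c["K"]@q[:3];q=q[:2]/q[2];cv2.circle(f,tuple(int(v) for v in q),4,(255,0,0),1)
cv2.imwrite("pics/w3.png",cv2.convertScaleAbs(f[:,:,::-1],alpha=1.4))
E
```

```text
[0.41210549 0.34816901 0.1086639 ] [[0.51, -0.856, -0.085], [-0.846, -0.517, 0.133], [-0.158, 0.004, -0.987]]
4 rows of [0.0041, -0.0002, 0.0243]
```

View pics/w3.png

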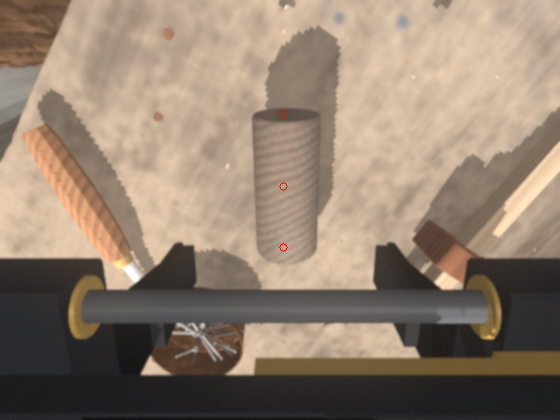

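Request:
carry_out(
  series=[
    [[-1, 0.004, 0, 0.0243, 0], [-1, 0.004, 0, 0.0243, 0], [-1, 0.004, 0, 0.0243, 0], [-1, 0.004, 0, 0.0243, 0], [-1, 0, 0, 0, 0], [1, 0, 0, 0, 0], [1, 0, 0, 0, 0], [1, 0, 0, 0, 0], [1, 0, 0, 0, 0], [1, 0, 0, 0, 0], [1, 0, 0, 0, 0], [1, 0, 0, 0, 0]],
  ],
  newtons=20,
)

```text
time: 8.42
tool_pos: [0.4126, 0.348, 0.0113]
tool_rot: [[0.51, -0.856, -0.083], [-0.845, -0.517, 0.135], [-0.159, 0.001, -0.987]]
ft_force: [-2.4, -2.4, 1.5]
grip_width: 0.556
grip_force: 0.9
```

```bash
python3 - <<'E'
from h import *
s=state();print(s["tool_pos"],s["tool_rot"].round(3).tolist(),s["grip_width"],s["grip_force"],s["qpos"].round(2))
plan([s["tool_pos"]+[0,0,.2]])
E
```

```text
[0.41260535 0.34799311 0.01125581] [[0.51, -0.856, -0.083], [-0.845, -0.517, 0.135], [-0.159, 0.001, -0.987]] 0.5556755505828515 0.8984633535146713 [ 0.9   0.49 -0.37 -0.24 -0.67 -0.17]
7 rows of [-0.0045, 0.0, -0.0282]
```

Request:
carry_out(
  series=[
    [[1, 0, 0, 0, 0], [1, 0, 0, 0, 0], [1, 0, 0, 0, 0], [1, -0.0045, 0, -0.028, 0], [1, -0.0045, 0, -0.028, 0], [1, -0.0045, 0, -0.028, 0], [1, -0.0045, 0, -0.028, 0], [1, -0.0045, 0, -0.028, 0], [1, -0.0045, 0, -0.028, 0], [1, -0.0045, 0, -0.028, 0], [1, -0.0045, 0, -0.028, 0], [1, -0.0045, 0, -0.028, 0]],
  ],
)

```text
time: 9.42
tool_pos: [0.4124, 0.3476, 0.2665]
tool_rot: [[0.51, -0.856, -0.085], [-0.846, -0.517, 0.134], [-0.159, 0.004, -0.987]]
ft_force: [0.4, 0.5, -1.8]
grip_width: 0.509
grip_force: 20.0
```

```bash
python3 - <<'E'
from h import *
s=state();print(s["tool_pos"],s["tool_rot"].round(3).tolist(),s["grip_width"],s["grip_force"],s["qpos"].round(2))
ty=s["tool_rot"][:,1];yaw=np.degrees(np.arctan2(ty[1],ty[0]))%360;print(yaw)
plan([(.4540,-.135,.27)],np.radians(yaw-186.9),.036)
E
```

```text
[0.41244521 0.34759101 0.26648925] [[0.51, -0.856, -0.085], [-0.846, -0.517, 0.134], [-0.159, 0.004, -0.987]] 0.5085123169127972 19.995684921741486 [ 0.91  0.2  -0.09 -0.16 -1.23 -0.32]
211.1202894804497
14 rows of [0.0342, 0.0014, -0.0051]
```

Request:
carry_out(
  series=[
    [[1, 0, 0, 0, 0.106], [1, 0, 0, 0, 0.106], [1, 0, 0, 0, 0.106], [1, 0, 0, 0, 0.105], [1, 0.0342, 0.0014, -0.0051, 0], [1, 0.0342, 0.0014, -0.0051, 0], [1, 0.0342, 0.0014, -0.0051, 0], [1, 0.0342, 0.0014, -0.0051, 0], [1, 0.0342, 0.0014, -0.0051, 0], [1, 0.0342, 0.0014, -0.0051, 0], [1, 0.0342, 0.0014, -0.0051, 0], [1, 0.0342, 0.0014, -0.0051, 0]],
  ],
)

```text
time: 10.42
tool_pos: [0.4358, 0.0706, 0.267]
tool_rot: [[0.114, -0.99, -0.085], [-0.983, -0.125, 0.135], [-0.144, 0.068, -0.987]]
ft_force: [1.2, 0.2, -2.8]
grip_width: 0.51
grip_force: 20.0
```

Request:
carry_out(
  series=[
    [[1, 0.0342, 0.0014, -0.0051, 0], [1, 0.0342, 0.0014, -0.0051, 0], [1, 0.0342, 0.0014, -0.0051, 0], [1, 0.0342, 0.0014, -0.0051, 0], [1, 0.0342, 0.0014, -0.0051, 0], [1, 0.0342, 0.0014, -0.0051, 0], [1, 0, 0, 0, 0], [1, 0, 0, 0, 0]],
  ],
)

```text
time: 11.08
tool_pos: [0.4536, -0.136, 0.2675]
tool_rot: [[0.11, -0.99, -0.085], [-0.983, -0.121, 0.136], [-0.145, 0.069, -0.987]]
ft_force: [0.5, 0.8, -1.3]
grip_width: 0.512
grip_force: 20.0
```

```bash
python3 - <<'E'
from h import *
s=state();c=camera_info("wrist");f=grab_frame("wrist");np.save("pics/w4.npy",f);np.save("pics/w4c.npy",c,allow_pickle=True)
print(s["tool_pos"],s["tool_rot"].round(3).tolist(),c["T"].round(3).tolist(),s["qpos"].round(2))
g=grab_frame("top");np.save("pics/top4.npy",g)
v=np.vstack([f[:250],cv2.resize(g[140:225,215:405],(560,250),interpolation=cv2.INTER_CUBIC)])
cv2.imwrite("pics/w4.png",cv2.convertScaleAbs(v[:,:,::-1],alpha=1.4))
E
```

```text
[ 0.45363443 -0.13601585  0.26752811] [[0.11, -0.99, -0.085], [-0.983, -0.121, 0.136], [-0.145, 0.069, -0.987]] [[-0.99, -0.082, -0.113, 0.476], [-0.121, 0.904, 0.41, -0.235], [0.069, 0.42, -0.905, 0.417], [0.0, 0.0, 0.0, 1.0]] [-0.04  0.16 -0.15 -0.14 -1.36  0.19]
```

View pics/w4.png

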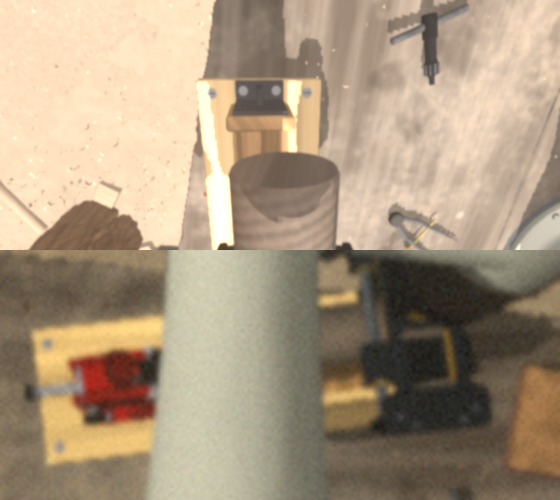

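```bash
python3 - <<'E'
from h import *
f=np.load("pics/w4.npy");c=np.load("pics/w4c.npy",allow_pickle=True).item()
hsv=cv2.cvtColor(f,cv2.COLOR_RGB2HSV)
print("col262 gray",cv2.cvtColor(f,cv2.COLOR_RGB2GRAY)[76:152:2,262].tolist())
o=np.array([.4272,.150]);u=np.array([-.1182,.993]);n=np.array([.993,.1182])
fr=lambda w:(((w[:2]-o)@n).round(4),((w[:2]-o)@u+.154).round(4))
for a,p,z in (("stop back top",(262,116),.09),("stop front L",(229,130),.09),("stop front R",(294,130),.09),("front bottom+-",(262,130),.09),("bd",(199,80),.018),("bd",(320,80),.018)):
    w=ray("w",p,z,c);print(a,w.round(4),fr(w))
# blank end in view
for z in (.2675-.0187,):
    w=ray("w",(284,172),.283,c);print("blank near end",w.round(4),fr(w))
s=state();g=s["tool_pos"]-.0187*s["tool_rot"][:,2];print("grasp pt",g.round(4),fr(g))
E
```

```text
col262 gray [78, 98, 85, 64, 62, 59, 61, 64, 64, 62, 63, 63, 61, 62, 63, 58, 58, 61, 65, 72, 104, 121, 120, 117, 113, 109, 105, 92, 86, 88, 88, 88, 87, 88, 88, 86, 86, 86]
stop back top [ 0.4654 -0.1704  0.09  ] (np.float64(0.0001), np.float64(-0.1687))
stop front L [ 0.4935 -0.1549  0.09  ] (np.float64(0.0298), np.float64(-0.1566))
stop front R [ 0.4355 -0.161   0.09  ] (np.float64(-0.0285), np.float64(-0.1558))
front bottom+- [ 0.4642 -0.158   0.09  ] (np.float64(0.0004), np.float64(-0.1562))
bd [ 0.5308 -0.1857  0.018 ] (np.float64(0.0632), np.float64(-0.1915))
bd [ 0.4063 -0.2     0.018 ] (np.float64(-0.0621), np.float64(-0.191))
blank near end [ 0.4612 -0.1881  0.283 ] (np.float64(-0.0063), np.float64(-0.1858))
grasp pt [ 0.4553 -0.1369  0.2865] (np.float64(-0.006), np.float64(-0.1342))
```

```bash
python3 -c "
from h import *
plan([(.4558,-.0971,.15),(.4558,-.0971,.058)])"
```

```text
5 rows of [-0.0039, -0.003, 0.0243]
4 rows of [0.0033, -0.0016, 0.0227]
```

Request:
carry_out(
  series=[
    [[1, -0.0039, -0.003, 0.0243, 0], [1, -0.0039, -0.003, 0.0243, 0], [1, -0.0039, -0.003, 0.0243, 0], [1, -0.0039, -0.003, 0.0243, 0], [1, -0.0039, -0.003, 0.0243, 0], [1, 0, 0, 0, 0], [1, 0.0033, -0.0016, 0.0227, 0], [1, 0.0033, -0.0016, 0.0227, 0], [1, 0.0033, -0.0016, 0.0227, 0], [1, 0.0033, -0.0016, 0.0227, 0], [1, 0, 0, 0, 0]],
  ],
)

```text
time: 12.1
tool_pos: [0.4546, -0.0964, 0.0563]
tool_rot: [[0.114, -0.989, -0.091], [-0.983, -0.125, 0.135], [-0.145, 0.074, -0.987]]
ft_force: [-0.6, 0.4, -1.9]
grip_width: 0.512
grip_force: 20.0
```

```bash
python3 -c "
from h import *
s=state();print(s['tool_pos'],s['ft_force'])
plan([(.4558,-.0971,.050)],0,.004)"
```

```text
[ 0.45458797 -0.09636045  0.05630309] [-0.63909523  0.35828646 -1.85669573]
2 rows of [0.0009, -0.0008, 0.003]
```

Request:
carry_out(
  series=[
    [[1, 0.0009, -0.0008, 0.003, 0], [1, 0.0009, -0.0008, 0.003, 0], [1, 0, 0, 0, 0], [1, 0, 0, 0, 0]],
  ],
)

```text
time: 12.43
tool_pos: [0.4591, -0.0979, 0.0536]
tool_rot: [[0.115, -0.99, -0.081], [-0.983, -0.125, 0.135], [-0.144, 0.064, -0.988]]
ft_force: [0.4, -0.7, -1.8]
grip_width: 0.511
grip_force: 20.0
```

```bash
python3 -c "
from h import *
s=state();print(s['tool_pos'],s['ft_force'],s['moment'])
plan([s['tool_pos']+[0,0,.24]],0,.03)"
```

```text
[ 0.45905023 -0.09790522  0.05363441] [ 0.38723804 -0.65940864 -1.82799303] [-0.32298047 -0.0973221  -0.00372781]
8 rows of [-0.0043, 0.0019, -0.0296]
```

Request:
carry_out(
  series=[
    [[1, 0, 0, 0, 0], [1, 0, 0, 0, 0], [1, 0, 0, 0, 0]],
  ],
)

```text
time: 12.68
tool_pos: [0.4583, -0.098, 0.0529]
tool_rot: [[0.114, -0.99, -0.083], [-0.983, -0.125, 0.135], [-0.144, 0.066, -0.987]]
ft_force: [0.1, -0.0, -0.8]
grip_width: 0.512
grip_force: 20.0
```

```bash
python3 -c "
from h import *
s=state();print(s['tool_pos'],s['ft_force'],s['moment'],s['qpos'].round(3))
plan([(.4558,-.0971,.0525),(.4558,-.0971,.0495)],0,.004)"
```

```text
[ 0.45832627 -0.09795584  0.05290292] [ 0.14825077 -0.0307074  -0.76214626] [-0.34882335 -0.07020756 -0.01666228] [ 0.037  0.385 -0.435 -0.187 -0.838  0.215]
1 rows of [-0.0011, 0.0024, 0.0007]
1 rows of [0.0004, -0.0002, 0.003]
```

Request:
carry_out(
  series=[
    [[1, -0.001, 0.0022, 0.0005, 0], [1, 0, 0, 0, 0], [1, 0, 0, 0.002, 0], [1, 0, 0, 0, 0], [1, 0, 0, 0, 0], [1, 0, 0, 0, 0]],
  ],
)

```text
time: 13.18
tool_pos: [0.4561, -0.0968, 0.0503]
tool_rot: [[0.114, -0.99, -0.083], [-0.983, -0.124, 0.135], [-0.144, 0.066, -0.987]]
ft_force: [1.6, 0.5, -0.5]
grip_width: 0.51
grip_force: 20.0
```

```bash
python3 -c "
from h import *
s=state();print(s['tool_pos'],s['ft_force'],s['moment'],s['qpos'].round(3))"
```

```text
[ 0.45607599 -0.09684096  0.05034436] [ 1.64472917  0.52695646 -0.45913511] [-0.07838868 -0.30231552 -0.12284417] [ 0.039  0.386 -0.443 -0.188 -0.83   0.214]
```

Request:
carry_out(
  series=[
    [[-1, 0, 0, 0, 0], [-1, 0, 0, 0, 0], [-1, 0, 0, 0, 0], [-1, 0, 0, 0, 0], [-1, 0, 0, 0, 0], [-1, 0, 0, 0, 0], [-1, 0, 0, 0, 0], [-1, 0, 0, 0, 0]],
  ],
)

```text
time: 13.85
tool_pos: [0.4555, -0.0969, 0.0502]
tool_rot: [[0.114, -0.99, -0.084], [-0.983, -0.124, 0.135], [-0.144, 0.067, -0.987]]
ft_force: [0.2, -0.2, 0.3]
grip_width: 0.973
grip_force: 0.0
```

Request:
carry_out(
  series=[
    [[-1, -0.004, 0.002, -0.0296, 0], [-1, -0.004, 0.002, -0.0296, 0], [-1, -0.004, 0.002, -0.0296, 0], [-1, -0.004, 0.002, -0.0296, 0], [-1, -0.004, 0.002, -0.0296, 0], [-1, -0.004, 0.002, -0.0296, 0], [-1, -0.004, 0.002, -0.0296, 0], [-1, -0.004, 0.002, -0.0296, 0], [-1, 0, 0, 0, 0]],
  ],
)

```text
time: 14.6
tool_pos: [0.4587, -0.1002, 0.2961]
tool_rot: [[0.116, -0.991, -0.071], [-0.983, -0.125, 0.133], [-0.14, 0.055, -0.989]]
ft_force: [0.3, -0.2, 0.7]
grip_width: 1.0
grip_force: 0.0
```

```bash
python3 - <<'E'
from h import *
s=state();c=camera_info("wrist");f=grab_frame("wrist");np.save("pics/w5.npy",f);np.save("pics/w5c.npy",c,allow_pickle=True)
print(s["tool_pos"],s["tool_rot"].round(3).tolist(),s["qpos"].round(2),s["grip_width"])
cv2.imwrite("pics/w5.png",cv2.convertScaleAbs(f[:,:,::-1],alpha=1.4))
E
```

```text
[ 0.45870354 -0.10023877  0.29614073] [[0.116, -0.991, -0.071], [-0.983, -0.125, 0.133], [-0.14, 0.055, -0.989]] [ 0.04  0.13 -0.12 -0.14 -1.4   0.11] 0.9997186641620566
```

View pics/w5.png

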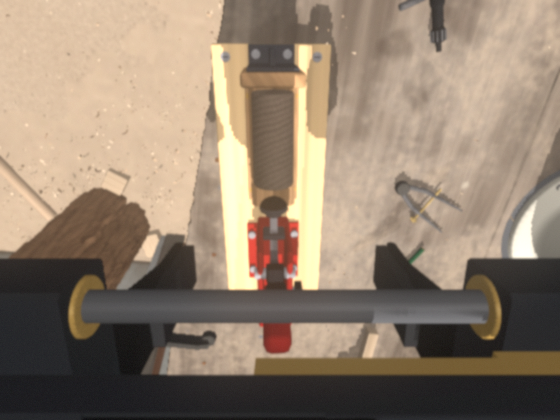

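Request:
carry_out(
  series=[
    [[-1, 0, 0, 0, 0.121], [-1, 0, 0, 0, 0.121], [-1, 0, 0, 0, 0.121], [-1, 0, 0, 0, 0.121], [-1, 0, 0, 0, 0.121], [-1, 0, 0, 0, 0.121], [-1, 0, 0, 0, 0.121], [-1, 0, 0, 0, 0.121], [-1, 0, 0, 0, 0.121], [-1, 0, 0, 0, 0.121], [-1, 0, 0, 0, 0.121], [-1, 0, 0, 0, 0.121]],
  ],
)

```text
time: 15.65
tool_pos: [0.4553, -0.0992, 0.2883]
tool_rot: [[-0.971, -0.224, -0.086], [-0.234, 0.963, 0.135], [0.053, 0.152, -0.987]]
ft_force: [-0.6, 0.1, -0.5]
grip_width: 0.997
grip_force: 0.0
```

Request:
carry_out(
  series=[
    [[-1, 0, 0, 0, 0.119], [-1, 0, 0, 0, 0], [-1, 0, 0, 0, 0], [-1, 0, 0, 0, 0]],
  ],
)

```text
time: 15.98
tool_pos: [0.4556, -0.0993, 0.289]
tool_rot: [[-0.99, -0.116, -0.085], [-0.127, 0.983, 0.135], [0.068, 0.144, -0.987]]
ft_force: [0.6, -0.7, -0.5]
grip_width: 0.998
grip_force: 0.0
```

```bash
python3 -c "
from h import *
s=state();print(s['tool_pos'],s['tool_rot'].round(3).tolist(),s['qpos'].round(3))
plan([(.4367,.0602,.25),(.4367,.0602,.1475)],0,.03)"
```

```text
[ 0.4556393  -0.09931734  0.28903287] [[-0.99, -0.116, -0.085], [-0.127, 0.983, 0.135], [0.068, 0.144, -0.987]] [ 0.037  0.131 -0.126 -0.141 -1.396 -1.455]
6 rows of [-0.0007, 0.0256, 0.0103]
4 rows of [-0.0017, -0.0037, 0.0253]
```

Request:
carry_out(
  series=[
    [[-1, -0.0007, 0.0256, 0.0103, 0], [-1, -0.0007, 0.0256, 0.0103, 0], [-1, -0.0007, 0.0256, 0.0103, 0], [-1, -0.0007, 0.0256, 0.0103, 0], [-1, -0.0007, 0.0256, 0.0103, 0], [-1, -0.0007, 0.0256, 0.0103, 0], [-1, 0, 0, 0, 0], [-1, 0, 0, 0, 0], [-1, 0, 0, 0, 0]],
  ],
)

```text
time: 16.73
tool_pos: [0.4375, 0.0603, 0.2506]
tool_rot: [[-0.99, -0.115, -0.084], [-0.126, 0.983, 0.135], [0.067, 0.144, -0.987]]
ft_force: [0.5, -0.8, 0.6]
grip_width: 0.999
grip_force: 0.0
```

```bash
python3 - <<'E'
from h import *
s=state();c=camera_info("wrist");f=grab_frame("wrist")
print(s['tool_pos'],s['tool_rot'].round(3).tolist())
plan([(.4367,.0602,.1475)],0,.026)
o=np.array([.4272,.150]);u=np.array([-.1182,.993]);n=np.array([.993,.1182])
for x,y,z in ((0,.078,.188),(0,.056,.188),(0,.021,.166),(0,.175,.06),(0,-.05,.06)):
    w=o+n*x+u*(y-.152);q=np.linalg.inv(c["T"])@[*w,z,1];q=c["K"]@q[:3];q=q[:2]/q[2];cv2.circle(f,tuple(int(v) for v in q),3,(0,255,0),1)
cv2.imwrite("pics/w6.png",cv2.convertScaleAbs(f[:,:,::-1],alpha=1.3))
E
```

```text
[0.43753621 0.06031547 0.25058132] [[-0.99, -0.115, -0.084], [-0.126, 0.983, 0.135], [0.067, 0.144, -0.987]]
4 rows of [-0.0015, -0.0036, 0.0255]
```

View pics/w6.png

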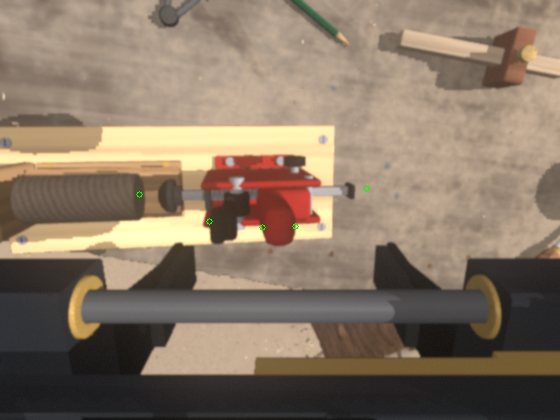

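Request:
carry_out(
  series=[
    [[-1, -0.0015, -0.0036, 0.0255, 0], [-1, -0.0015, -0.0036, 0.0255, 0], [-1, -0.0015, -0.0036, 0.0255, 0], [-1, -0.0015, -0.0036, 0.0255, 0], [-1, 0, 0, 0, 0], [-1, 0, 0, 0, 0], [-1, 0, 0, 0, 0]],
  ],
)

```text
time: 17.37
tool_pos: [0.4378, 0.0605, 0.1488]
tool_rot: [[-0.99, -0.114, -0.081], [-0.124, 0.983, 0.135], [0.064, 0.144, -0.987]]
ft_force: [-0.5, 0.8, 0.1]
grip_width: 1.0
grip_force: 0.0
```

Request:
carry_out(
  series=[
    [[1, 0, 0, 0, 0], [1, 0, 0, 0, 0], [1, 0, 0, 0, 0], [1, 0, 0, 0, 0], [1, 0, 0, 0, 0], [1, 0, 0, 0, 0], [1, 0, 0, 0, 0], [1, 0, 0, 0, 0]],
  ],
  newtons=14,
)

```text
time: 18.03
tool_pos: [0.4366, 0.0617, 0.1476]
tool_rot: [[-0.99, -0.113, -0.083], [-0.124, 0.983, 0.137], [0.066, 0.146, -0.987]]
ft_force: [-3.0, 10.4, 4.5]
grip_width: 0.485
grip_force: 13.9
```

Request:
carry_out(
  series=[
    [[1, 0, 0, 0, 0], [1, 0, 0, 0, 0], [1, 0, 0, 0, 0]],
  ],
)

```text
time: 18.28
tool_pos: [0.4364, 0.0634, 0.1477]
tool_rot: [[-0.99, -0.113, -0.083], [-0.124, 0.982, 0.14], [0.066, 0.149, -0.987]]
ft_force: [-2.0, 6.7, 3.8]
grip_width: 0.448
grip_force: 13.5
```

Request:
carry_out(
  series=[
    [[1, 0, 0.003, 0, 0], [1, 0, 0, 0, 0], [1, 0, 0, 0, 0], [1, 0, 0, 0, 0]],
  ],
)

```text
time: 18.62
tool_pos: [0.4362, 0.0641, 0.1477]
tool_rot: [[-0.99, -0.113, -0.084], [-0.124, 0.983, 0.136], [0.067, 0.145, -0.987]]
ft_force: [-0.7, 1.6, 0.8]
grip_width: 0.431
grip_force: 13.4
```

Request:
carry_out(
  series=[
    [[-1, 0, 0, 0, 0], [-1, 0, 0, 0, 0], [-1, 0, 0, 0, 0], [-1, 0, 0, 0, 0], [-1, 0, 0, 0, 0], [-1, 0, 0, 0, 0], [-1, 0, 0, 0, 0], [-1, 0, 0, 0, 0]],
  ],
)

```text
time: 19.28
tool_pos: [0.436, 0.0639, 0.1477]
tool_rot: [[-0.99, -0.114, -0.084], [-0.124, 0.983, 0.135], [0.067, 0.144, -0.987]]
ft_force: [0.4, 0.6, -0.1]
grip_width: 0.944
grip_force: 0.0
```

Request:
carry_out(
  series=[
    [[1, 0, 0, 0, 0], [1, 0, 0, 0, 0], [1, 0, 0, 0, 0], [1, 0, 0, 0, 0], [1, 0, 0, 0, 0], [1, 0, 0, 0, 0], [1, 0, 0, 0, 0], [1, 0, 0, 0, 0], [1, 0, 0, 0, 0], [1, 0, 0, 0, 0], [1, 0, 0, 0, 0], [1, 0, 0, 0, 0]],
  ],
)

```text
time: 20.28
tool_pos: [0.436, 0.0641, 0.1476]
tool_rot: [[-0.99, -0.114, -0.084], [-0.124, 0.983, 0.135], [0.067, 0.144, -0.987]]
ft_force: [-0.2, 0.4, -0.3]
grip_width: 0.428
grip_force: 13.4
```

Request:
carry_out(
  series=[
    [[-1, 0, 0, 0, 0], [-1, 0, 0, 0, 0], [-1, 0, 0, 0, 0], [-1, 0, 0, 0, 0], [-1, 0, 0, 0, 0], [-1, 0, 0, 0, 0], [-1, 0, 0, 0, 0], [-1, 0, 0, 0, 0], [-1, 0, 0, 0, 0]],
  ],
)

```text
time: 21.03
tool_pos: [0.4362, 0.0639, 0.1478]
tool_rot: [[-0.99, -0.114, -0.084], [-0.124, 0.983, 0.135], [0.067, 0.144, -0.987]]
ft_force: [0.4, -0.1, -0.1]
grip_width: 0.973
grip_force: 0.0
```

Request:
carry_out(
  series=[
    [[1, 0, 0, 0, 0], [1, 0, 0, 0, 0], [1, 0, 0, 0, 0], [1, 0, 0, 0, 0], [1, 0, 0, 0, 0], [1, 0, 0, 0, 0], [1, 0, 0, 0, 0], [1, 0, 0, 0, 0], [1, 0, 0, 0, 0], [1, 0, 0, 0, 0], [1, 0, 0, 0, 0], [1, 0, 0, 0, 0]],
  ],
)

```text
time: 22.03
tool_pos: [0.436, 0.064, 0.1476]
tool_rot: [[-0.99, -0.114, -0.084], [-0.124, 0.983, 0.135], [0.067, 0.144, -0.987]]
ft_force: [-0.9, 0.9, -0.5]
grip_width: 0.435
grip_force: 13.3
```

Request:
carry_out(
  series=[
    [[-1, 0, 0, 0, 0], [-1, 0, 0, 0, 0], [-1, 0, 0, 0, 0], [-1, 0, 0, 0, 0], [-1, 0, 0, 0, 0], [-1, 0, 0, 0, 0], [-1, 0, 0, 0, 0], [-1, 0, 0, 0, 0], [-1, 0, 0, 0, 0]],
  ],
)

```text
time: 22.78
tool_pos: [0.4362, 0.0638, 0.1478]
tool_rot: [[-0.99, -0.114, -0.084], [-0.124, 0.983, 0.135], [0.067, 0.144, -0.987]]
ft_force: [-0.1, -0.3, -0.3]
grip_width: 0.976
grip_force: 0.0
```

Request:
carry_out(
  series=[
    [[1, 0, 0, 0, 0], [1, 0, 0, 0, 0], [1, 0, 0, 0, 0], [1, 0, 0, 0, 0], [1, 0, 0, 0, 0], [1, 0, 0, 0, 0], [1, 0, 0, 0, 0], [1, 0, 0, 0, 0], [1, 0, 0, 0, 0], [1, 0, 0, 0, 0], [1, 0, 0, 0, 0], [1, 0, 0, 0, 0]],
  ],
)

```text
time: 23.78
tool_pos: [0.436, 0.0641, 0.1477]
tool_rot: [[-0.99, -0.114, -0.084], [-0.124, 0.983, 0.135], [0.067, 0.144, -0.987]]
ft_force: [-0.3, -0.2, -0.2]
grip_width: 0.43
grip_force: 13.2
```

```bash
python3 - <<'E'
from h import *
s=state();c=camera_info("wrist");f=grab_frame("wrist");print(s["time"],s["grip_width"])
cv2.imwrite("pics/w7.png",cv2.convertScaleAbs(f[:,:,::-1],alpha=1.3))
E
```

```text
23.7833 0.4301174625627903
```

Request:
carry_out(
  series=[
    [[-1, 0, 0, 0, 0], [-1, 0, 0, 0, 0], [-1, 0, 0, 0, 0], [-1, 0, 0, 0, 0], [-1, 0, 0, 0, 0], [-1, 0, 0, 0, 0], [-1, 0, 0, 0, 0], [-1, 0, 0, 0, 0], [-1, 0, 0, 0, 0]],
  ],
)

```text
time: 24.58
tool_pos: [0.4362, 0.0639, 0.1477]
tool_rot: [[-0.99, -0.114, -0.084], [-0.124, 0.983, 0.135], [0.067, 0.144, -0.987]]
ft_force: [-0.3, 0.0, 0.0]
grip_width: 0.979
grip_force: 0.0
```

Request:
carry_out(
  series=[
    [[1, 0, 0, 0, 0], [1, 0, 0, 0, 0], [1, 0, 0, 0, 0], [1, 0, 0, 0, 0], [1, 0, 0, 0, 0], [1, 0, 0, 0, 0], [1, 0, 0, 0, 0], [1, 0, 0, 0, 0], [1, 0, 0, 0, 0], [1, 0, 0, 0, 0], [1, 0, 0, 0, 0], [1, 0, 0, 0, 0]],
  ],
)

```text
time: 25.58
tool_pos: [0.436, 0.064, 0.1476]
tool_rot: [[-0.99, -0.114, -0.084], [-0.124, 0.983, 0.135], [0.067, 0.144, -0.987]]
ft_force: [-1.0, 0.2, -0.1]
grip_width: 0.431
grip_force: 13.3
```

Request:
carry_out(
  series=[
    [[-1, 0, 0, 0, 0], [-1, 0, 0, 0, 0], [-1, 0, 0, 0, 0], [-1, 0, 0, 0, 0], [-1, 0, 0, 0, 0], [-1, 0, 0, 0, 0], [-1, 0, 0, 0, 0], [-1, 0, 0, 0, 0], [-1, 0, 0, 0, 0]],
  ],
)

```text
time: 26.33
tool_pos: [0.4362, 0.0639, 0.1477]
tool_rot: [[-0.99, -0.114, -0.084], [-0.124, 0.983, 0.135], [0.067, 0.144, -0.987]]
ft_force: [1.0, -0.2, 0.4]
grip_width: 0.973
grip_force: 0.0
```

Request:
carry_out(
  series=[
    [[1, 0, 0, 0, 0], [1, 0, 0, 0, 0], [1, 0, 0, 0, 0], [1, 0, 0, 0, 0], [1, 0, 0, 0, 0], [1, 0, 0, 0, 0], [1, 0, 0, 0, 0], [1, 0, 0, 0, 0], [1, 0, 0, 0, 0], [1, 0, 0, 0, 0], [1, 0, 0, 0, 0], [1, 0, 0, 0, 0]],
  ],
)

```text
time: 27.33
tool_pos: [0.436, 0.064, 0.1477]
tool_rot: [[-0.99, -0.114, -0.084], [-0.124, 0.983, 0.135], [0.067, 0.144, -0.987]]
ft_force: [-0.0, -0.4, 0.6]
grip_width: 0.43
grip_force: 13.3
```

Request:
carry_out(
  series=[
    [[-1, 0, 0, 0, 0], [-1, 0, 0, 0, 0], [-1, 0, 0, 0, 0], [-1, 0, 0, 0, 0], [-1, 0, 0, 0, 0], [-1, 0, 0, 0, 0], [-1, 0, 0, 0, 0], [-1, 0, 0, 0, 0], [-1, 0, 0, 0, 0]],
  ],
)

```text
time: 28.08
tool_pos: [0.4362, 0.0639, 0.1478]
tool_rot: [[-0.99, -0.114, -0.084], [-0.124, 0.983, 0.135], [0.067, 0.144, -0.987]]
ft_force: [-0.1, 0.3, 0.7]
grip_width: 0.976
grip_force: 0.0
```

```bash
python3 - <<'E'
from h import *
a=cv2.imread("pics/w7.png")[60:260,:400]
f=grab_frame("wrist");b=cv2.convertScaleAbs(f[60:260,:400,::-1],alpha=1.3)
cv2.imwrite("pics/w8.png",cv2.resize(np.vstack([a,b]),None,fx=1.45,fy=1.45))
E
```

```text
(no output)
```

View pics/w8.png

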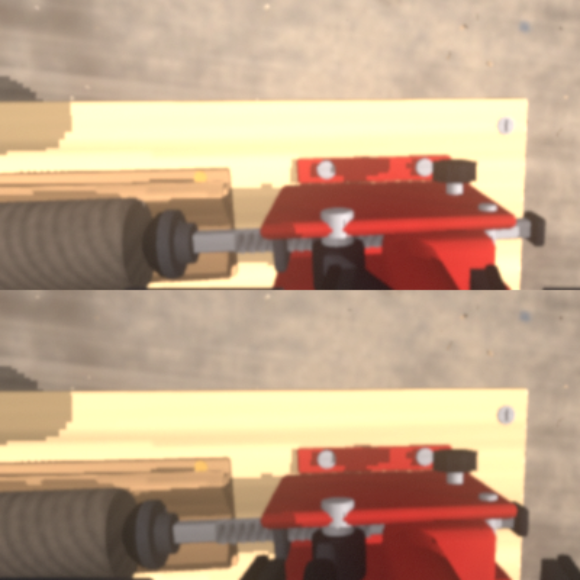

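Request:
carry_out(
  series=[
    [[1, 0, 0, 0, 0], [1, 0, 0, 0, 0], [1, 0, 0, 0, 0], [1, 0, 0, 0, 0], [1, 0, 0, 0, 0], [1, 0, 0, 0, 0], [1, 0, 0, 0, 0], [1, 0, 0, 0, 0], [1, 0, 0, 0, 0], [1, 0, 0, 0, 0], [1, 0, 0, 0, 0], [1, 0, 0, 0, 0]],
  ],
)

```text
time: 29.13
tool_pos: [0.4361, 0.0624, 0.1477]
tool_rot: [[-0.99, -0.114, -0.084], [-0.125, 0.983, 0.133], [0.068, 0.142, -0.988]]
ft_force: [0.7, -6.5, -0.6]
grip_width: 0.469
grip_force: 13.9
```

Request:
carry_out(
  series=[
    [[-1, 0, 0, 0, 0], [-1, 0, 0, 0, 0], [-1, 0, 0, 0, 0], [-1, 0, 0, 0, 0], [-1, 0, 0, 0, 0], [-1, 0, 0, 0, 0], [-1, 0, 0, 0, 0], [-1, 0, 0, 0, 0], [-1, 0, 0, 0, 0]],
  ],
)

```text
time: 29.88
tool_pos: [0.4362, 0.064, 0.1477]
tool_rot: [[-0.99, -0.114, -0.084], [-0.124, 0.983, 0.135], [0.067, 0.144, -0.987]]
ft_force: [1.1, -1.0, -0.4]
grip_width: 0.982
grip_force: 0.0
```

Request:
carry_out(
  series=[
    [[1, 0, 0, 0, 0], [1, 0, 0, 0, 0], [1, 0, 0, 0, 0], [1, 0, 0, 0, 0], [1, 0, 0, 0, 0], [1, 0, 0, 0, 0], [1, 0, 0, 0, 0], [1, 0, 0, 0, 0], [1, 0, 0, 0, 0], [1, 0, 0, 0, 0], [1, 0, 0, 0, 0], [1, 0, 0, 0, 0]],
  ],
  newtons=16,
)

```text
time: 30.88
tool_pos: [0.4362, 0.0627, 0.1475]
tool_rot: [[-0.99, -0.114, -0.084], [-0.125, 0.983, 0.133], [0.067, 0.142, -0.988]]
ft_force: [1.5, -6.5, -0.6]
grip_width: 0.463
grip_force: 15.9
```

Request:
carry_out(
  series=[
    [[1, 0, 0, 0, 0], [1, 0, 0, 0, 0], [1, 0, 0, 0, 0]],
  ],
)

```text
time: 31.13
tool_pos: [0.4361, 0.0627, 0.1475]
tool_rot: [[-0.99, -0.114, -0.084], [-0.125, 0.983, 0.133], [0.067, 0.142, -0.988]]
ft_force: [1.6, -6.3, -0.7]
grip_width: 0.464
grip_force: 15.9
```

Request:
carry_out(
  series=[
    [[-1, 0, 0, 0, 0], [-1, 0, 0, 0, 0], [-1, 0, 0, 0, 0], [-1, 0, 0, 0, 0], [-1, 0, 0, 0, 0], [-1, 0, 0, 0, 0], [-1, 0, 0, 0, 0], [-1, 0, 0, 0, 0], [-1, 0, 0, 0, 0], [-1, 0, 0, 0, 0], [-1, 0, 0, 0, 0]],
  ],
)

```text
time: 32.05
tool_pos: [0.4362, 0.0639, 0.1478]
tool_rot: [[-0.99, -0.114, -0.084], [-0.124, 0.983, 0.135], [0.067, 0.144, -0.987]]
ft_force: [0.1, 0.3, -0.5]
grip_width: 1.0
grip_force: 0.0
```

Request:
carry_out(
  series=[
    [[-1, 0.0012, 0.0036, -0.025, 0], [-1, 0.0017, 0.0036, -0.025, 0], [-1, 0.0017, 0.0036, -0.025, 0], [-1, 0.0017, 0.0036, -0.025, 0], [-1, 0.0017, 0.0036, -0.025, 0], [-1, 0.0017, 0.0036, -0.025, 0], [-1, 0, 0, 0, 0], [-1, 0, 0, 0, 0], [-1, 0, 0, 0, 0]],
  ],
)

```text
time: 32.8
tool_pos: [0.4361, 0.0636, 0.2989]
tool_rot: [[-0.99, -0.113, -0.085], [-0.124, 0.983, 0.135], [0.068, 0.144, -0.987]]
ft_force: [-1.2, -0.0, -0.9]
grip_width: 1.002
grip_force: 0.0
```

```bash
python3 - <<'E'
from h import *
f=grab_frame("wrist");c=camera_info("wrist");print(state()["tool_pos"],state()["ft_force"])
print(sign_off())
E
```

```text
[0.43598934 0.06347251 0.29847962] [-0.7636419  -0.36308207  0.16657116]
the job is handed in; nothing more can be done
None
```

The job is handed in but no verdict came back: going by feel, the blank lies in the vee clamped against the stop (the trigger stalled short of home twice, at 14 and 16 N), and the trigger is let go with the arm clear; I viewed 11 pictures against the limit of 10.

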